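# Snap the screwdrivers back into the clip rail

### The arm

A 6-joint arm with a two-finger parallel gripper is mounted at the origin on the work surface; the furniture and walls round the work are solid. World frame = base frame: x ahead of the robot, y to its left, z up, the work surface at z = 0. Lengths are in m, angles in degrees, forces in N, time in s.
With the tool pointing down it reaches from about 0.325 to 0.75 m from the base axis. Payload 7.6 kg.
Tool frame: the origin (TCP) lies between the finger pads; the fingertips stand tcp_to_tips ahead of it and the grasp point (between the pads) lies 3 mm ahead of it (tcp_to_tips is the distance from the TCP to the fingertips, in m); z points along the fingers, x is the direction in which the jaws open and shut, and the axes are right-handed (so a half turn about z gives the same grasp; the last joint's range is limited). The gripper opens to 85 mm and grips with 20 to 120 N. Pads are 22 mm wide; open, the fingers measure 114 mm over their backs; the gripper's body (76 mm by 85 mm) begins 54 mm behind the grasp point. The pads swing forward as they close: fully open they stand 13 mm farther back than shut.
Start: joints at [68.738, 2.991, 80.254, -0, 96.75, -4.028], TCP at [0.156, 0.501, 0.253] pointing down, gripper open.
Joint ranges: [-166.34, 166.34], [-52.06, 124.39], [6.96, 135.62], [-60.46, 240.46], [14.63, 156.25], [-167.68, 167.68]. Speed limits (degrees/s): [147.25, 147.25, 172.46, 180, 180, 180].

### API

Orientations are given as [roll, pitch, yaw] about the fixed x, y, z axes, in that order (R = Rz(yaw) Ry(pitch) Rx(roll)).
In Python, from rig import get_obs, capture, finish_job, tcp_to_tips gives the robot as it stands. The module is installed in compiled form; this text tells all that it offers.
- The arm moves only by the tool drive_tool, never from a script. Its argument "increments" is a list of rows, each an object with "delta_rot": the turn, a rotation vector about the tool's x, y, z in rad, a list of three; "dp": the shift along the tool's x, y, z in mm, a list of three; "jaw": the closure, from -1 (fully open) to 1 (shut). A call has 1 to 12 rows; each row is the pose to reach, as a shift and turn from the pose commanded when the call began, along the tool's axes at that moment; what a row does not reach only later rows make up. A row lasts 1/12 s, in which the tool goes at most 41.7 mm and 7.16 degrees, less where a joint would pass 70% of its speed; a pose out of reach is approached as far as the arm can. A call with a gripper value outside its range is refused whole. The fingers move at their own pace and stop on an object; "force" is the grip in N (left out, the last holds). Time passes only in rows, so rows that repeat a pose let the fingers close. It gives the time, the measured TCP pose, the force and the opening at its end, in the units of the state.
- get_obs(): the state, without advancing time (a new reading comes with each control period).
- capture(name): name is "scene" or "top"; returns a dict with "frame" (400x640x3 uint8, red, green, blue), "z_map" (400x640 float32, m along the optical axis (not along the pixel's ray), 0 where there is no reading), "K" (3x3 intrinsics, pixels), "D" ([k1, k2, p1, p2, k3] as OpenCV has them; the pictures are not rectified), "eye" and "orientation" of the camera in the world. Camera axes: x right, y down, z forward; pixel columns grow to the right and rows downward; lengths in m; the calibration is good to about 2 mm. A picture is of the moment at which its call begins.
- finish_job(): hands the job in, once; it reports no verdict.
The state is a dict: "time": time; "qpos": joint angles; "joint_vel": joint speeds; "joint_torque": joint torques, N m; "position": TCP position; "eef_rot": TCP orientation; "force": force on the tool from outside, world axes, zero at the start; "moment": the same for the moment, N m; "width": finger opening in m.
Only numpy, scipy, OpenCV 4.12 (cv2) and the standard library are available. Lean on these libraries where they do the work, as an engineer would, in place of code of your own. Each camera call takes 0.05 s, during which the arm holds its last target.

### The job

Put the two loose screwdrivers back in the clip rail: press the red one into the clips on the red foot and the yellow one into the clips on the yellow foot until the handle has snapped fully home in both pairs of jaws. They should lie like the green one already there: handle towards the side of the rail with the coloured end blocks, handle centred over its foot between the two pairs of jaws. Leave the green screwdriver and everything else where it is.

Things in the scene. Friction and masses are not known exactly. Their poses are not given: they have to be found in the camera images.
- red_driver: red screwdriver with thin steel shank, 194 mm long, about 117 g, loose on the bench. y axis along the tool towards the handle's butt; origin level with the handle's underside. Handle from y = +3 to +93 mm, nearly round, 27 mm thick (23 at the shank end, full from y = +39), axis 13.5 mm above the origin; shank 6 mm thick on the same axis, clear of the bench, tip at y = -85.
- red_grip (a point): centre of the red screwdriver's handle, on its axis, near the tool's centre of mass (50 mm from the body origin towards the butt, 13.5 mm up); good point to grip, across the handle. Axes as the screwdriver's body.
- yellow_driver: yellow screwdriver with thin steel shank, 234 mm long, about 129 g, loose on the bench. y axis along the tool towards the handle's butt; origin level with the handle's underside. Handle from y = +13 to +113 mm, nearly round, 27 mm thick (23 at the shank end, full from y = +53), axis 13.5 mm above the origin; shank 6 mm thick on the same axis, clear of the bench, tip at y = -105.
- yellow_grip (a point): centre of the yellow screwdriver's handle, on its axis, near the tool's centre of mass (62 mm from the body origin towards the butt, 13.5 mm up); good point to grip, across the handle. Axes as the screwdriver's body.
- red_clips: fixed clip module with a red foot, 112 x 62 mm, top 10 mm above the bench; origin under its centre, axes as its seat. At x = -31 and +31 mm a pair of sprung steel jaws 9 mm wide, 36 mm over the outsides; 53 mm between the pairs are free for the fingers down to the foot. Lips 9 mm above the seat point, 21 mm apart; flared tips 16 mm above it, 36 mm apart.
- red_seat (a point): centre of the red seat, 42 mm above the bench: red_grip must come to lie here. x = tool axis when seated, level: butt to -x, shank to +x; y across, z up. Press the handle straight down: the lips touch when its axis is about 18 mm above the seat, part, and close over it (about 10 to 15 N in all); it then rests in two V-shaped saddles.
- yellow_clips: fixed clip module with a yellow foot, 112 x 62 mm, top 10 mm above the bench; origin under its centre, axes as its seat. At x = -31 and +31 mm a pair of sprung steel jaws 9 mm wide, 36 mm over the outsides; 53 mm between the pairs are free for the fingers down to the foot. Lips 9 mm above the seat point, 21 mm apart; flared tips 16 mm above it, 36 mm apart.
- yellow_seat (a point): centre of the yellow seat, 42 mm above the bench: yellow_grip must come to lie here. x = tool axis when seated, level: butt to -x, shank to +x; y across, z up. Press the handle straight down: the lips touch when its axis is about 18 mm above the seat, part, and close over it (about 10 to 15 N in all); it then rests in two V-shaped saddles.
- clip_rail: aluminium plate 128 x 262 x 5 mm screwed to the bench, carrying three clip modules (red, yellow, green foot) side by side 80 mm apart: green in the middle, red and yellow on either side. Origin under its centre; y along the row; -x is the side of the handles, where each foot has a coloured end block (14 mm long, its top 17 mm above the bench).
- green_driver: green screwdriver, 144 mm long, handle 22 mm thick, already in the clips of the green module (handle axis 42 mm above the bench); to be left there. Origin under its handle's shank end; y axis along the tool towards the butt.
- oil_can: brass-coloured oil can with a thin upright spout, 66 mm across, 135 mm tall; bystander. Origin under its centre.
- tape_measure: yellow tape measure, 40 x 91 x 68 mm; bystander. Origin under its centre.
- padlock: brass-coloured padlock lying flat, 59 x 40 x 16 mm; bystander. Origin under its centre.

How it is judged (in metres and radians):
At the end, for the whole second after the job is handed in: Both screwdrivers at rest in the clips of their own colour: handle centre within 12 mm of the seat lengthwise, 5 mm sideways, at most 4 mm above or 5 mm below it; tool within 0.12 rad of the seat axis, handle on the end-block side; everything else where it was (x of red_grip in the frame of red_seat between -0.012 and 0.012 m and y of red_grip in the frame of red_seat between -0.005 and 0.005 m and z of red_grip in the frame of red_seat between -0.005 and 0.004 m and x of red_driver in the frame of red_seat above 0.03 m and angle between the y axis of red_driver and the x axis of red_seat, either way round below 0.12 rad and linear speed of each of red_driver, yellow_driver below 0.02 m/s and x of yellow_grip in the frame of yellow_seat between -0.012 and 0.012 m and y of yellow_grip in the frame of yellow_seat between -0.005 and 0.005 m and z of yellow_grip in the frame of yellow_seat between -0.005 and 0.004 m and x of yellow_driver in the frame of yellow_seat above 0.03 m and angle between the y axis of yellow_driver and the x axis of yellow_seat, either way round below 0.12 rad); the robot touches nothing.
It fails at once if the green screwdriver is shifted more than 15 mm (distance of green_driver from where it was at the start of the episode above 0.015 m).
It fails at once if a bystander (oil can, tape measure, padlock) is moved more than 30 mm (distance of any of oil_can, tape_measure, padlock from where it was at the start of the episode above 0.03 m).
It also fails if it takes over 61 s, if anything falls off the work surface, if the arm or the gripper's body presses on something with over 40 N, if the wrist force passes 120 N, or if a joint passes its speed limit or range.

## Working session

There is one attempt and no reset: what is moved stays moved. The work goes in short steps, Python scripts to look and compute and a tool call to move; the robot and the scene stay as the last step left them, time stands still between calls to the robot, and variables do not carry over. Pictures are saved under pics/ and viewed, and the job is handed in when it is done.

Besides the shell and the picture viewer there is one more tool, called after ">>>" as name(argument=value, ...) on one line, values as JSON. drive_tool: Moves the arm, as the interface text tells. Its arguments: {"type":"object","properties":{"increments":{"type":"array","items":{"type":"object","properties":{"delta_rot":{"type":"array","items":{"type":"number"}},"dp":{"type":"array","items":{"type":"number"}},"jaw":{"type":"number"}}}},"force":{"type":"number"}},"required":["increments"]}

```bash
mkdir -p pics; cat > h.py <<'E'
import numpy as np,cv2
from rig import get_obs,capture,finish_job,tcp_to_tips
E
python3 - <<'E'
from h import *
o=get_obs();print(o);print(tcp_to_tips)
for n in("scene","top"):
    c=capture(n);cv2.imwrite(f"pics/{n}0.png",c["frame"][:,:,::-1]);np.savez(f"{n}0.npz",**c)
    print(n,c["K"],c["D"],c["eye"],c["orientation"])
E
```

```text
{'time': 0.0, 'qpos': array([ 6.87370301e+01,  3.02780288e+00,  8.03145800e+01, -4.66573662e-04,
        9.67501163e+01, -4.02926857e+00]), 'joint_vel': array([-0.0074195 ,  0.01292827, -0.00401246, -0.01242715, -0.01987701,
       -0.0386226 ]), 'joint_torque': array([ 1.29124834e-03, -3.81669438e+01, -3.60182655e+01, -1.76095096e-06,
        6.22168111e-03, -6.82386968e-06]), 'position': array([0.15543326, 0.5011738 , 0.25245332]), 'eef_rot': array([-1.79993963e+02,  9.23030824e-02,  7.27662491e+01]), 'force': array([1.13052996, 0.2735991 , 1.42240951]), 'moment': array([-0.02834253,  0.02084528, -0.00719393]), 'width': 0.08533746470350888}
0.022
scene [[477.32751963   0.         324.11501536]
 [  0.         477.32751963 201.18707521]
 [  0.           0.           1.        ]] [0.00190767 0.         0.         0.         0.        ] [-0.37537099 -0.6686627   0.90187924] [-124.8125467     0.98169877  -52.21178321]
top [[510.1350519    0.         311.100521  ]
 [  0.         510.1350519  204.88926765]
 [  0.           0.           1.        ]] [-0.09586922  0.          0.          0.          0.        ] [0.40012164 0.07816212 1.36557849] [-173.62707656   -0.75229913  -89.52317396]
```

View pics/scene0.png

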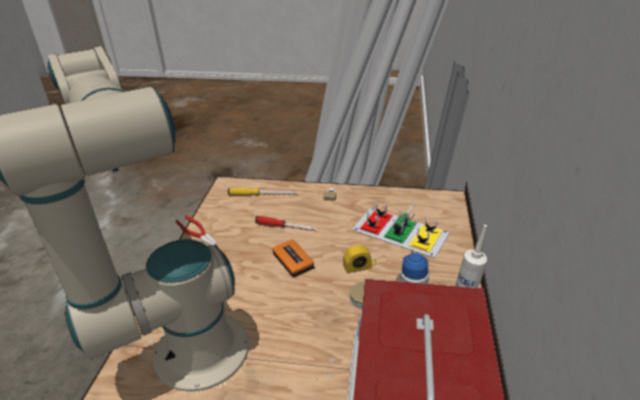

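View pics/top0.png

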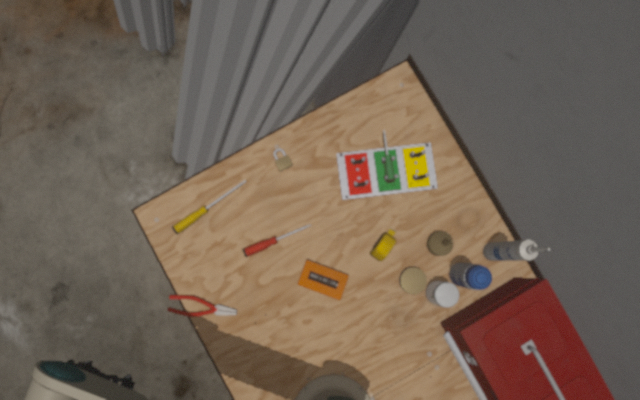

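```bash
cat >> h.py <<'E'
from scipy.spatial.transform import Rotation as Rr
def load(f): return dict(np.load(f))
def cast(c,uv,z):
    uv=np.atleast_2d(np.asarray(uv,float))
    n=cv2.undistortPoints(uv[:,None],c["K"],c["D"])[:,0]
    R=Rr.from_euler('xyz',c["orientation"],degrees=True).as_matrix()
    d=np.c_[n,np.ones(len(n))]@R.T
    e=c["eye"]; return e+d*((z-e[2])/d[:,2])[:,None]
def proj(c,P):
    R=Rr.from_euler('xyz',c["orientation"],degrees=True).as_matrix()
    q=(np.atleast_2d(P)-c["eye"])@R
    return cv2.projectPoints(q[:,None],np.zeros(3),np.zeros(3),c["K"],c["D"])[0][:,0]
def cloud(c):
    h,w=c["z_map"].shape; u,v=np.meshgrid(np.arange(w),np.arange(h))
    n=cv2.undistortPoints(np.stack([u.ravel(),v.ravel()],1).astype(float)[:,None],c["K"],c["D"])[:,0]
    R=Rr.from_euler('xyz',c["orientation"],degrees=True).as_matrix()
    return ((np.c_[n,np.ones(len(n))]*c["z_map"].reshape(-1,1))@R.T+c["eye"]).reshape(h,w,3)
E
python3 - <<'E'
from h import *
c=load("top0.npz");P=cloud(c);f=c["frame"]
for u,v in[(300,200),(261,246),(190,219),(358,173),(388,180),(416,167),(384,245),(440,243),(283,158)]:print((u,v),P[v,u].round(3),f[v,u])
cv2.imwrite("pics/crop1.png",cv2.resize(f[130:210,325:445,::-1],None,fx=6.6,fy=6.6,interpolation=cv2.INTER_CUBIC))
cv2.imwrite("pics/crop2.png",cv2.resize(f[170:265,160:320,::-1],None,fx=5,fy=5,interpolation=cv2.INTER_CUBIC))
E
```

```text
(300, 200) [ 0.566  0.092 -0.001] [157 128  95]
(261, 246) [0.44  0.192 0.025] [160  61  45]
(190, 219) [0.509 0.382 0.024] [173 144   1]
(358, 173) [ 0.64  -0.065  0.006] [181  53  37]
(388, 180) [ 0.615 -0.139  0.048] [69 71 54]
(416, 167) [ 0.658 -0.223  0.009] [195 173   0]
(384, 245) [ 0.444 -0.124  0.068] [174 144  12]
(440, 243) [ 0.45  -0.27   0.063] [107  92  69]
(283, 158) [0.677 0.138 0.019] [131 114  86]
```

View pics/crop1.png

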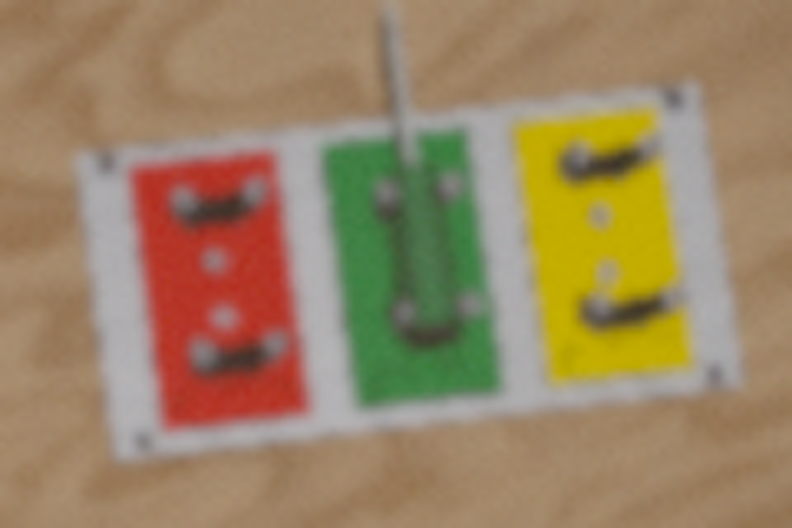

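View pics/crop2.png

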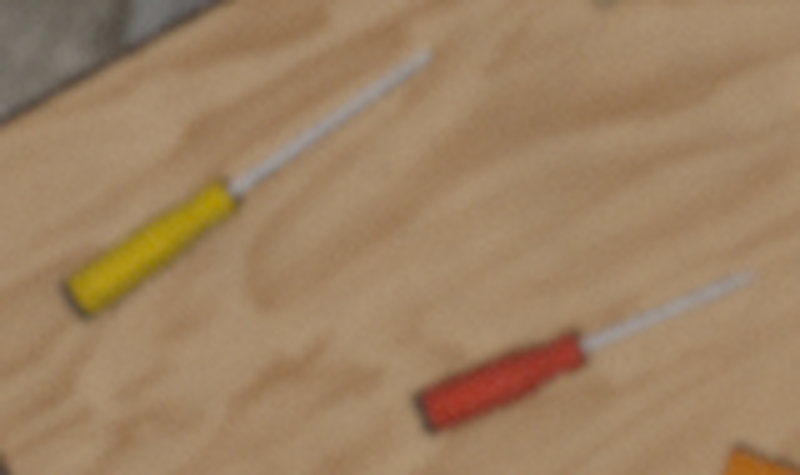

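```bash
cat > m.py <<'E'
from h import *
def big(m):
    n,l,s,_=cv2.connectedComponentsWithStats(m.astype(np.uint8),connectivity=4)
    i=1+s[1:,4].argmax();return l==i
def fit(c,m,z):
    v,u=np.nonzero(m);p=cast(c,np.c_[u,v],z)[:,:2]
    ct=p.mean(0);r=cv2.minAreaRect((p*1000).astype(np.float32))
    w=np.linalg.eigh(np.cov(p.T))[1][:,1]
    return ct,np.degrees(np.arctan2(w[1],w[0])),r,len(p)
def boxes(c,n):
    hsv=cv2.cvtColor(c["frame"],cv2.COLOR_RGB2HSV).astype(int);H,S,V=hsv[...,0],hsv[...,1],hsv[...,2]
    red=((H<8)|(H>172))&(S>140);yel=(H>22)&(H<32)&(S>200)&(V>80);gr=(H>45)&(H<85)&(S>80)
    return red,yel,gr
E
python3 - <<'E'
from m import *
for n,B in(("top",dict(rd=(235,225,290,265),yd=(165,195,215,240),rf=(340,145,375,200),yf=(400,140,440,195),gf=(372,145,402,198))),("scene",dict(rd=(250,210,290,235),yd=(222,182,262,200),rf=(350,195,400,240),yf=(405,215,450,255),gf=(380,205,422,245)))):
    c=load(n+"0.npz");red,yel,gr=boxes(c,n)
    for k,b in B.items():
        m={'r':red,'y':yel,'g':gr}[k[0]];mm=np.zeros_like(m);mm[b[1]:b[3],b[0]:b[2]]=m[b[1]:b[3],b[0]:b[2]]
        mm=big(mm);ct,a,r,N=fit(c,mm,0.010 if k[1]=='f' else 0.0135)
        print(n,k,N,ct.round(4),round(a,1),[np.round(x,1) for x in r])
c=load("top0.npz");P=cloud(c)
m=np.zeros((400,640),bool);m[135:205,330:445]=True
hsv=cv2.cvtColor(c["frame"],cv2.COLOR_RGB2HSV)
w=m&(hsv[...,1]<50)&(hsv[...,2]>110);w=big(w)
print("rail",fit(c,w,0.005))
for n in("scene","top"):
  c=load(n+"0.npz");P=cloud(c);Z=P[...,2];inb=(P[...,0]>.57)&(P[...,0]<.75)&(P[...,1]>-.3)&(P[...,1]<.02)
  hi=inb&(Z>.048)&(Z<.08)
  l,L=cv2.connectedComponents(hi.astype(np.uint8))
  for i in range(1,l):
    q=P[L==i]
    if len(q)>2:print(n,len(q),q.mean(0).round(4),q[:,2].max().round(3))
E
```

```text
top rd 249 [0.4404 0.1976] 113.7 [array([441.1, 195.3]), array([22. , 86.7]), np.float64(23.2)]
top yd 208 [0.5084 0.3868] 126.6 [array([510.2, 384.1]), array([19.3, 91.3]), np.float64(35.9)]
top rf 637 [ 0.6366 -0.0626] -171.7 [array([638.1, -63.5]), array([105.7,  55.6]), np.float64(7.4)]
top yf 564 [ 0.6569 -0.2207] -171.4 [array([ 658.8, -222.3]), array([103.9,  54.3]), np.float64(7.2)]
top gf 652 [ 0.6463 -0.1418] -171.1 [array([ 648.5, -143. ]), array([105.8,  56.1]), np.float64(7.6)]
scene rd 197 [0.4404 0.1964] 108.0 [array([440.4, 194.5]), array([36.7, 95.5]), np.float64(19.1)]
scene yd 3 [0.4996 0.3847] 65.3 [array([499.9, 384. ]), array([7.5, 2.7]), np.float64(72.4)]
scene rf 250 [ 0.6301 -0.0751] 174.3 [array([639.5, -65.9]), array([109.4,  57.4]), np.float64(6.9)]
scene yf 161 [ 0.6451 -0.235 ] 169.9 [array([ 657.6, -224.8]), array([98.2, 50.5]), np.float64(7.2)]
scene gf 283 [ 0.6369 -0.1527] 171.8 [array([ 647.8, -145.2]), array([108.3,  58.4]), np.float64(7.6)]
rail (array([ 0.64808966, -0.14145831]), np.float64(97.86462988798407), ((665.2459716796875, -140.8101501464
[... 199 characters left out ...]
6 [ 0.6045 -0.0564  0.0556] 0.06
scene 80 [ 0.6359 -0.1477  0.051 ] 0.057
scene 5 [ 0.672  -0.1568  0.0533] 0.055
scene 7 [ 0.6077 -0.0858  0.0527] 0.057
scene 8 [ 0.6885 -0.2061  0.0536] 0.06
scene 9 [ 0.6918 -0.2357  0.0524] 0.059
scene 8 [ 0.6264 -0.2136  0.053 ] 0.057
scene 9 [ 0.6279 -0.2449  0.054 ] 0.059
top 12 [ 0.6909 -0.2335  0.0559] 0.061
top 10 [ 0.6862 -0.203   0.053 ] 0.059
top 166 [ 0.6431 -0.1415  0.0523] 0.064
top 8 [ 0.6718 -0.0747  0.0558] 0.06
top 9 [ 0.6729 -0.1528  0.0552] 0.063
top 10 [ 0.6679 -0.0464  0.056 ] 0.064
top 12 [ 0.6291 -0.2405  0.0557] 0.065
top 10 [ 0.6244 -0.2102  0.055 ] 0.062
top 11 [ 0.6062 -0.0541  0.0544] 0.062
top 11 [ 0.6099 -0.0834  0.0557] 0.061
```

```bash
python3 - <<'E'
from m import *
c=load("top0.npz");P=cloud(c)
for k,px,gt in(("red",[(310,225),(276.6,239),(245,252.8)],(85+50)),("yel",[(245.6,181),(207,208),(175,230.2)],(105+62))):
    q=cast(c,px,0.0135);d=q[2]-q[0];print(k,q.round(4)[:,:2],np.linalg.norm(d),np.linalg.norm(q[2]-q[1]),np.degrees(np.arctan2(d[1],d[0])), q[0]+d/np.linalg.norm(d)*gt/1000)
s=load("scene0.npz")
f=s["frame"];cv2.imwrite("pics/crop3.png",cv2.resize(f[175:245,215:325,::-1],None,fx=7,fy=7,interpolation=cv2.INTER_CUBIC))
print(proj(s,[[.440,.195,.0135],[.509,.384,.0135]]))
E
```

```text
red [[0.4975 0.0641]
 [0.4595 0.1522]
 [0.4222 0.2352]] 0.186900916022243 0.09096140833217094 113.75083832310067 [0.44314918 0.18770751 0.0135    ]
yel [[0.614  0.2378]
 [0.5402 0.3394]
 [0.4799 0.4234]] 0.22894700590790576 0.10337343585997125 125.84703067085073 [0.51622534 0.37321195 0.0135    ]
[[269.75688624 221.2412463 ]
 [242.82319995 191.16286374]]
```

View pics/crop3.png

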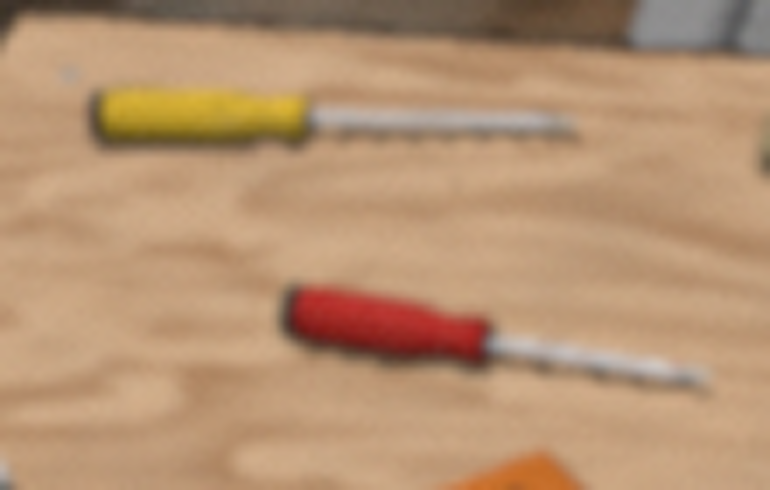

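```bash
cat >> h.py <<'E'
def plan(t,yaw):
    o=get_obs();R=Rr.from_euler('xyz',o["eef_rot"],degrees=True)
    dp=R.inv().apply(np.array(t)-o["position"])*1000
    rv=(R.inv()*Rr.from_euler('xyz',[180,0,yaw],degrees=True)).as_rotvec()
    print("t",o["time"],"pos",o["position"].round(4),"rot",o["eef_rot"].round(2),"w",round(o["width"],4),"F",o["force"].round(1))
    print("dp",dp.round(1),"rv",rv.round(4))
E
python3 -c "
from h import *
plan([.44,.1955,.12],23.5)"
```

```text
t 0.1 pos [0.1554 0.5012 0.2525] rot [-1.7999e+02  8.0000e-02  7.2770e+01] w 0.0856 F [ 0.  -0.5 -0.7]
dp [-207.5  362.4  132.8] rv [5.000e-04 1.400e-03 8.598e-01]
```

>>> drive_tool(increments=[{"dp": [-20,36,5],"delta_rot": [0,0,0.09],"jaw": -1},{"dp": [-40,72,15],"delta_rot": [0,0,0.18],"jaw": -1},{"dp": [-60,108,28],"delta_rot": [0,0,0.27],"jaw": -1},{"dp": [-80,144,40],"delta_rot": [0,0,0.36],"jaw": -1},{"dp": [-100,180,55],"delta_rot": [0,0,0.45],"jaw": -1},{"dp": [-120,216,70],"delta_rot": [0,0,0.54],"jaw": -1},{"dp": [-140,252,85],"delta_rot": [0,0,0.63],"jaw": -1},{"dp": [-160,288,100],"delta_rot": [0,0,0.72],"jaw": -1},{"dp": [-180,324,115],"delta_rot": [0,0,0.8],"jaw": -1},{"dp": [-200,350,128],"delta_rot": [0,0,0.86],"jaw": -1},{"dp": [-207.5,362.4,132.8],"delta_rot": [0,0,0.86],"jaw": -1},{"dp": [-207.5,362.4,132.8],"delta_rot": [0,0,0.86],"jaw": -1}])

```text
time: 1.1
position: [0.4411, 0.1923, 0.1179]
eef_rot: [180.0, 0.2, 23.2]
force: [-0.2, 0.1, -0.3]
width: 0.0852
```

>>> drive_tool(increments=[{"jaw": -1},{"jaw": -1},{"jaw": -1}])

```text
invalid input at $.increments[0]: expected keys delta_rot, dp, jaw
```

```bash
python3 - <<'E'
from m import *
plan([.44,.1955,.06],23.5)
c=capture("top");f=c["frame"];cv2.imwrite("pics/t1.png",cv2.resize(f[190:290,200:340,::-1],None,fx=5,fy=5))
c=capture("scene");f=c["frame"];cv2.imwrite("pics/s1.png",cv2.resize(f[170:260,210:340,::-1],None,fx=6,fy=6))
E
```

```text
t 1.1 pos [0.4411 0.1923 0.1179] rot [179.96   0.24  23.21] w 0.0852 F [-0.2  0.1 -0.3]
dp [ 0.5 -3.4 57.9] rv [ 0.0007  0.0041 -0.005 ]
```

View pics/s1.png

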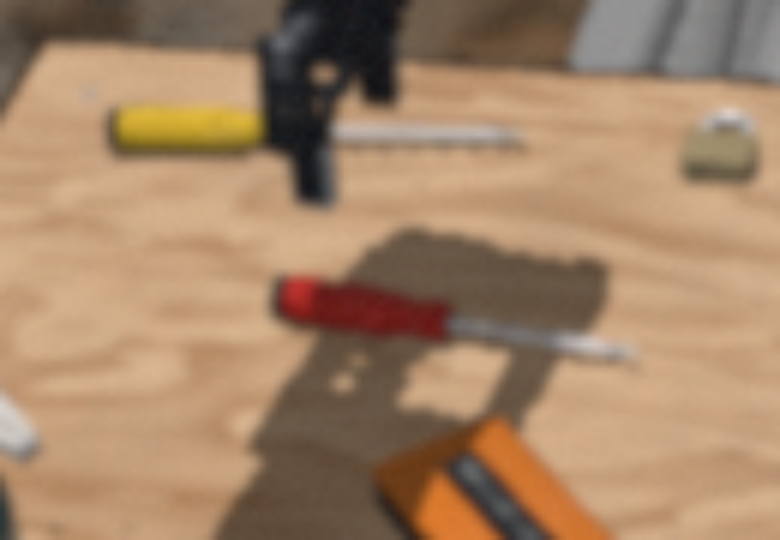

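>>> drive_tool(increments=[{"dp": [0,0,15],"delta_rot": [0,0,0],"jaw": -1},{"dp": [0,0,30],"delta_rot": [0,0,0],"jaw": -1},{"dp": [0,0,45],"delta_rot": [0,0,0],"jaw": -1},{"dp": [0,0,60],"delta_rot": [0,0,0],"jaw": -1},{"dp": [0,0,60],"delta_rot": [0,0,0],"jaw": -1},{"dp": [0,0,60],"delta_rot": [0,0,0],"jaw": -1},{"dp": [0,0,60],"delta_rot": [0,0,0],"jaw": -1}])

```text
time: 1.78
position: [0.4404, 0.1967, 0.0618]
eef_rot: [-180.0, -0.1, 23.6]
force: [-0.9, -0.2, 0.1]
width: 0.0853
```

```bash
python3 - <<'E'
from m import *
plan([.44,.1955,.026],23.5)
E
```

```text
t 1.7833 pos [0.4404 0.1967 0.0618] rot [-1.800e+02 -1.000e-01  2.356e+01] w 0.0853 F [-0.9 -0.2  0.1]
dp [-1.   0.9 35.8] rv [-0.0001 -0.0017  0.001 ]
```

>>> drive_tool(increments=[{"dp": [-1,1,12],"delta_rot": [0,0,0],"jaw": -1},{"dp": [-1,1,24],"delta_rot": [0,0,0],"jaw": -1},{"dp": [-1,1,36],"delta_rot": [0,0,0],"jaw": -1},{"dp": [-1,1,36],"delta_rot": [0,0,0],"jaw": -1},{"dp": [-1,1,36],"delta_rot": [0,0,0],"jaw": -1},{"dp": [-1,1,36],"delta_rot": [0,0,0],"jaw": 1},{"dp": [-1,1,36],"delta_rot": [0,0,0],"jaw": 1},{"dp": [-1,1,36],"delta_rot": [0,0,0],"jaw": 1},{"dp": [-1,1,36],"delta_rot": [0,0,0],"jaw": 1},{"dp": [-1,1,36],"delta_rot": [0,0,0],"jaw": 1},{"dp": [-1,1,36],"delta_rot": [0,0,0],"jaw": 1},{"dp": [-1,1,36],"delta_rot": [0,0,0],"jaw": 1}], force=70)

```text
time: 2.78
position: [0.44, 0.1947, 0.0252]
eef_rot: [-180.0, -0.1, 23.5]
force: [-2.7, -0.1, 5.3]
width: 0.0243
```

>>> drive_tool(increments=[{"dp": [0,0,0],"delta_rot": [0,0,0],"jaw": 1},{"dp": [0,0,0],"delta_rot": [0,0,0],"jaw": 1},{"dp": [0,0,0],"delta_rot": [0,0,0],"jaw": 1},{"dp": [0,0,0],"delta_rot": [0,0,0],"jaw": 1}])

```text
time: 3.12
position: [0.44, 0.1947, 0.0252]
eef_rot: [180.0, -0.1, 23.5]
force: [-1.2, -0.5, 5.6]
width: 0.0243
```

>>> drive_tool(increments=[{"dp": [0,0,-10],"delta_rot": [0,0,0],"jaw": 1},{"dp": [0,0,-30],"delta_rot": [0,0,0],"jaw": 1},{"dp": [0,0,-60],"delta_rot": [0,0,0],"jaw": 1},{"dp": [0,0,-90],"delta_rot": [0,0,0],"jaw": 1},{"dp": [0,0,-120],"delta_rot": [0,0,0],"jaw": 1},{"dp": [0,0,-130],"delta_rot": [0,0,0],"jaw": 1},{"dp": [0,0,-130],"delta_rot": [0,0,0],"jaw": 1},{"dp": [0,0,-130],"delta_rot": [0,0,0],"jaw": 1},{"dp": [0,0,-130],"delta_rot": [0,0,0],"jaw": 1}])

```text
time: 3.87
position: [0.4387, 0.1943, 0.1523]
eef_rot: [-180.0, 0.2, 23.5]
force: [0.9, -0.7, -0.9]
width: 0.0237
```

```bash
python3 - <<'E'
from m import *
s=np.array([.6385,-.065]);plan([*s,.155],97.3)
c=capture("top");f=c["frame"];np.savez("top2.npz",**c);a=f[180:290,190:350,::-1]
c=capture("scene");np.savez("scene2.npz",**c);f=c["frame"];b=f[130:240,210:370,::-1]
cv2.imwrite("pics/st2.png",cv2.resize(np.vstack([a,b]),None,fx=2.7,fy=2.7,interpolation=cv2.INTER_CUBIC))
E
```

```text
t 3.8667 pos [0.4387 0.1943 0.1523] rot [-179.98    0.2    23.49] w 0.0237 F [ 0.9 -0.7 -0.9]
dp [ 79.9 317.4  -3.1] rv [-0.0026  0.0028 -1.2882]
```

View pics/st2.png

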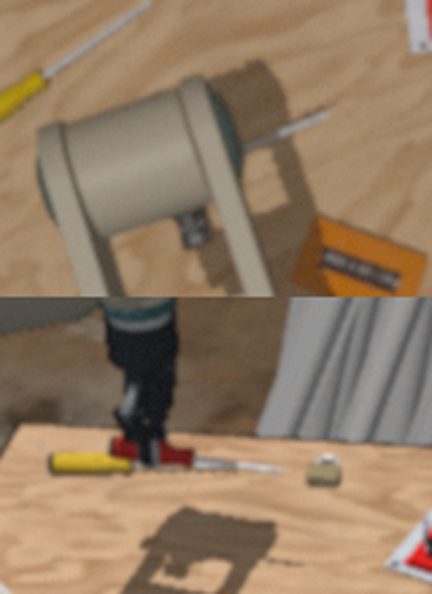

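```bash
cat >> h.py <<'E'
def vplane(c,uv,p0,ang):
    "ray with vertical plane through p0 with horizontal direction ang; returns (s along, z)"
    uv=np.atleast_2d(np.asarray(uv,float));n=cv2.undistortPoints(uv[:,None],c["K"],c["D"])[:,0]
    R=Rr.from_euler('xyz',c["orientation"],degrees=True).as_matrix();d=np.c_[n,np.ones(len(n))]@R.T
    a=np.radians(ang);N=np.array([-np.sin(a),np.cos(a),0]);T=np.array([np.cos(a),np.sin(a),0]);p0=np.array([*p0[:2],0])
    k=((p0-c["eye"])@N)/(d@N);X=c["eye"]+d*k[:,None];return np.c_[(X-p0)@T,X[:,2]]
E
python3 - <<'E'
from m import *
c=load("scene2.npz");f=c["frame"]
print(vplane(c,[(315.6,194),(282,190),(251.5,183.7)],(.4387,.1943),113.5).round(4))
cv2.imwrite("pics/c2.png",cv2.resize(f[165:215,240:330,::-1],None,fx=8,fy=8,interpolation=cv2.INTER_CUBIC))
E
```

```text
[[-0.1503  0.1383]
 [-0.0489  0.1371]
 [ 0.045   0.1456]]
```

View pics/c2.png

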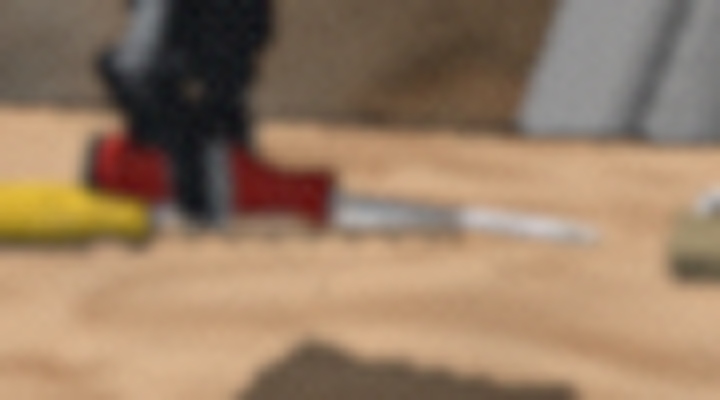

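```bash
python3 - <<'E'
from m import *
c=load("scene2.npz")
print(vplane(c,[(314.4,194.6),(281.9,190.6),(251.9,185.25)],(.4387,.1943),113.5).round(4))
plan([.6385,-.065,.155],97.3)
E
```

```text
[[-0.1467  0.1356]
 [-0.0484  0.135 ]
 [ 0.0443  0.1403]]
t 3.9667 pos [0.4388 0.1942 0.1523] rot [-179.98    0.22   23.49] w 0.024 F [ 0.6 -0.5 -0.2]
dp [ 79.8 317.4  -3.1] rv [-0.0028  0.0031 -1.2883]
```

>>> drive_tool(increments=[{"dp": [3,12,0],"delta_rot": [0,0,-0.05],"jaw": 1},{"dp": [9,36,0],"delta_rot": [0,0,-0.15],"jaw": 1},{"dp": [16,64,-1],"delta_rot": [0,0,-0.26],"jaw": 1},{"dp": [24,95,-1],"delta_rot": [0,0,-0.38],"jaw": 1},{"dp": [32,127,-1],"delta_rot": [0,0,-0.5],"jaw": 1},{"dp": [40,159,-1],"delta_rot": [0,0,-0.62],"jaw": 1},{"dp": [48,191,-2],"delta_rot": [0,0,-0.74],"jaw": 1},{"dp": [56,223,-2],"delta_rot": [0,0,-0.86],"jaw": 1},{"dp": [64,255,-2],"delta_rot": [0,0,-0.98],"jaw": 1},{"dp": [71,282,-3],"delta_rot": [0,0,-1.1],"jaw": 1},{"dp": [77,305,-3],"delta_rot": [0,0,-1.21],"jaw": 1},{"dp": [79.8,317.4,-3],"delta_rot": [-0.003,0.003,-1.288],"jaw": 1}], force=90)

```text
time: 4.97
position: [0.6399, -0.0671, 0.1552]
eef_rot: [179.9, -0.1, 97.5]
force: [-0.4, -0.5, -1.4]
width: 0.0238
```

>>> drive_tool(increments=[{"dp": [0,0,0],"delta_rot": [0,0,0],"jaw": 1},{"dp": [0,0,0],"delta_rot": [0,0,0],"jaw": 1},{"dp": [0,0,0],"delta_rot": [0,0,0],"jaw": 1},{"dp": [0,0,0],"delta_rot": [0,0,0],"jaw": 1}])

```text
time: 5.3
position: [0.6389, -0.0637, 0.1571]
eef_rot: [179.8, -0.1, 97.3]
force: [0.3, 0.0, -1.2]
width: 0.0232
```

```bash
python3 - <<'E'
from m import *
plan([.6385,-.065,.085],97.3)
c=capture("scene");np.savez("scene3.npz",**c);f=c["frame"]
cv2.imwrite("pics/c3.png",cv2.resize(f[140:260,310:460,::-1],None,fx=5,fy=5,interpolation=cv2.INTER_CUBIC))
E
```

```text
t 5.3 pos [ 0.6389 -0.0637  0.1571] rot [ 1.7982e+02 -6.0000e-02  9.7260e+01] w 0.0232 F [ 0.3  0.  -1.2]
dp [-1.3 -0.8 72.1] rv [ 0.0031 -0.0011 -0.0006]
```

View pics/c3.png

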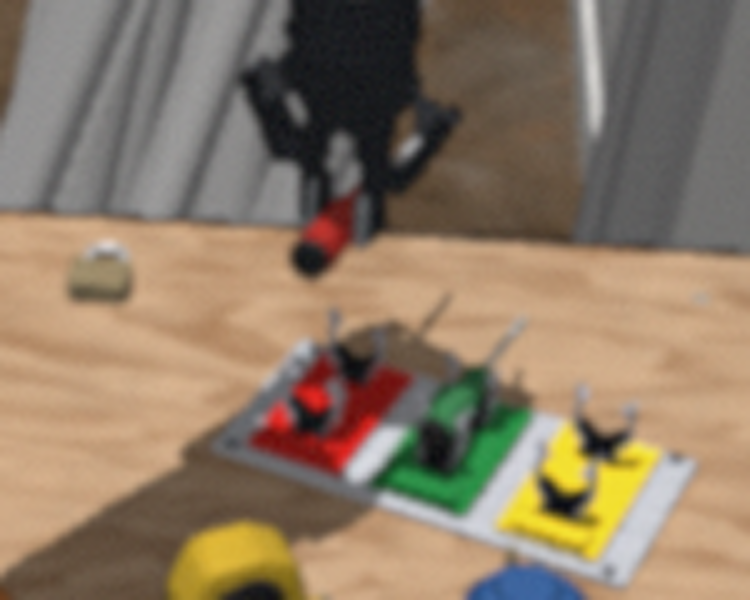

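```bash
python3 - <<'E'
from m import *
c=load("scene3.npz")
print(vplane(c,[(372,191.6),(380.5,179.5)],(.6389,-.0637),187.3).round(4))
T=np.array([np.cos(np.radians(187.3)),np.sin(np.radians(187.3))])
p=np.r_[np.array([.6389,-.0637])+T*.043,.145];print(proj(c,p), proj(c,p-[0,0,.01]))
a=capture("top");np.savez("top3.npz",**a);f=a["frame"]
cv2.imwrite("pics/c3t.png",cv2.resize(f[100:240,290:450,::-1],None,fx=4,fy=4,interpolation=cv2.INTER_CUBIC))
E
```

```text
[[ 0.0376  0.1405]
 [-0.0187  0.1505]]
[[371.23409465 191.21946088]] [[371.09730145 194.12422102]]
```

View pics/c3t.png

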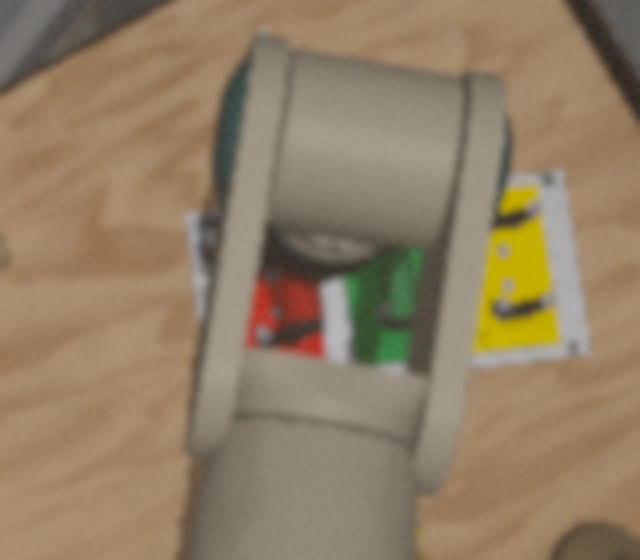

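>>> drive_tool(increments=[{"dp": [-1.3,-0.8,15],"delta_rot": [0.003,0,0],"jaw": 1},{"dp": [-1.3,-0.8,30],"delta_rot": [0.003,0,0],"jaw": 1},{"dp": [-1.3,-0.8,45],"delta_rot": [0.003,0,0],"jaw": 1},{"dp": [-1.3,-0.8,60],"delta_rot": [0.003,0,0],"jaw": 1},{"dp": [-1.3,-0.8,70],"delta_rot": [0.003,0,0],"jaw": 1},{"dp": [-1.3,-0.8,72],"delta_rot": [0.003,0,0],"jaw": 1},{"dp": [-1.3,-0.8,72],"delta_rot": [0.003,0,0],"jaw": 1},{"dp": [-1.3,-0.8,72],"delta_rot": [0.003,0,0],"jaw": 1},{"dp": [-1.3,-0.8,72],"delta_rot": [0.003,0,0],"jaw": 1}], force=100)

```text
time: 6.15
position: [0.6397, -0.0661, 0.0868]
eef_rot: [179.8, -0.0, 97.3]
force: [0.4, 0.7, -0.6]
width: 0.0231
```

```bash
python3 - <<'E'
from m import *
plan([.6385,-.065,.055],97.3)
c=capture("scene");np.savez("scene4.npz",**c);f=c["frame"]
cv2.imwrite("pics/c4.png",cv2.resize(f[160:260,330:460,::-1],None,fx=6,fy=6,interpolation=cv2.INTER_CUBIC))
E
```

```text
t 6.15 pos [ 0.6397 -0.0661  0.0868] rot [179.82  -0.    97.28] w 0.0231 F [ 0.4  0.7 -0.6]
dp [ 1.2 -1.1 31.8] rv [ 0.0031 -0.     -0.0003]
```

View pics/c4.png

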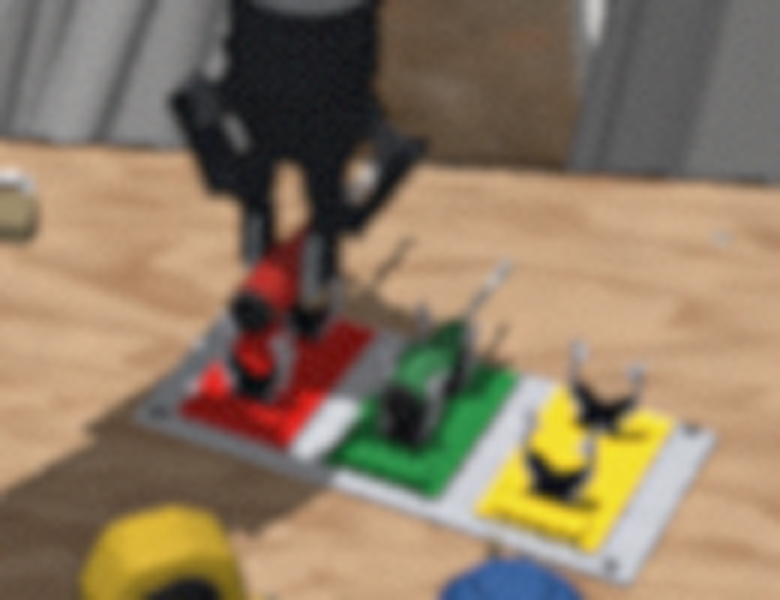

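>>> drive_tool(increments=[{"dp": [0.5,-0.5,4],"delta_rot": [0.002,0,0],"jaw": 1},{"dp": [0.5,-0.5,8],"delta_rot": [0.002,0,0],"jaw": 1},{"dp": [0.5,-0.5,12],"delta_rot": [0.002,0,0],"jaw": 1},{"dp": [0.5,-0.5,15],"delta_rot": [0.002,0,0],"jaw": 1},{"dp": [0.5,-0.5,18],"delta_rot": [0.002,0,0],"jaw": 1},{"dp": [0.5,-0.5,20],"delta_rot": [0.002,0,0],"jaw": 1},{"dp": [0.5,-0.5,20],"delta_rot": [0.002,0,0],"jaw": 1}], force=120)

```text
time: 6.78
position: [0.6384, -0.0651, 0.0651]
eef_rot: [-179.9, -0.1, 97.3]
force: [-1.3, 2.9, 3.0]
width: 0.0219
```

>>> drive_tool(increments=[{"dp": [0,0,2],"delta_rot": [0,0,0],"jaw": 1},{"dp": [0,0,4],"delta_rot": [0,0,0],"jaw": 1},{"dp": [0,0,6],"delta_rot": [0,0,0],"jaw": 1},{"dp": [0,0,6],"delta_rot": [0,0,0],"jaw": 1},{"dp": [0,0,6],"delta_rot": [0,0,0],"jaw": 1}])

```text
time: 7.2
position: [0.638, -0.0655, 0.0586]
eef_rot: [-179.9, -0.1, 97.3]
force: [0.5, 2.1, -1.2]
width: 0.022
```

>>> drive_tool(increments=[{"dp": [0,0,2],"delta_rot": [0,0,0],"jaw": 1},{"dp": [0,0,4],"delta_rot": [0,0,0],"jaw": 1},{"dp": [0,0,4],"delta_rot": [0,0,0],"jaw": 1},{"dp": [0,0,4],"delta_rot": [0,0,0],"jaw": 1}])

```text
time: 7.53
position: [0.6381, -0.0656, 0.0547]
eef_rot: [-179.9, -0.0, 97.3]
force: [-1.0, 2.9, -3.8]
width: 0.022
```

```bash
python3 - <<'E'
from m import *
plan([.6385,-.065,.053],97.3)
c=capture("scene");np.savez("scene5.npz",**c);f=c["frame"]
cv2.imwrite("pics/c5.png",cv2.resize(f[180:250,340:430,::-1],None,fx=8,fy=8,interpolation=cv2.INTER_CUBIC))
E
```

```text
t 7.5333 pos [ 0.6381 -0.0656  0.0547] rot [-1.7987e+02 -5.0000e-02  9.7290e+01] w 0.022 F [-1.   2.9 -3.8]
dp [0.5 0.5 1.7] rv [-0.0023 -0.0009 -0.0002]
```

View pics/c5.png

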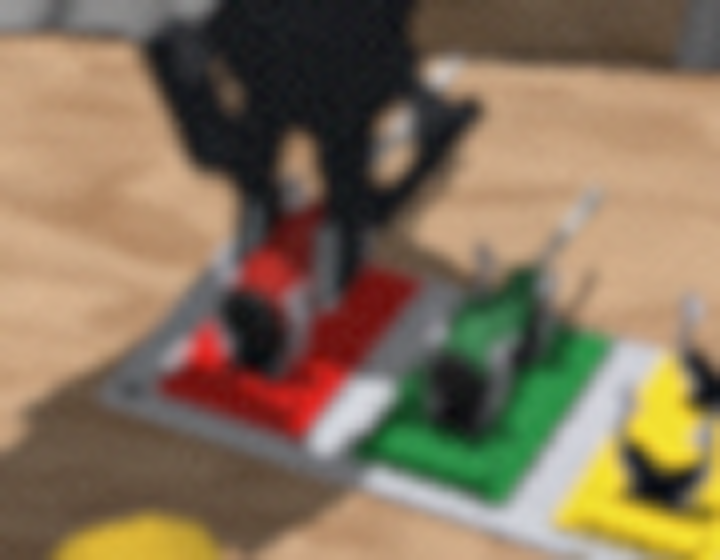

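>>> drive_tool(increments=[{"dp": [0,0,2],"delta_rot": [0,0,0],"jaw": 1},{"dp": [0,0,3],"delta_rot": [0,0,0],"jaw": 1},{"dp": [0,0,3],"delta_rot": [0,0,0],"jaw": 1},{"dp": [0,0,3],"delta_rot": [0,0,0],"jaw": 1}])

```text
time: 7.92
position: [0.6379, -0.0653, 0.0517]
eef_rot: [-179.8, -0.1, 97.3]
force: [-1.7, 4.0, -2.3]
width: 0.0217
```

>>> drive_tool(increments=[{"dp": [0,0,1],"delta_rot": [0,0,0],"jaw": 1},{"dp": [0,0,2],"delta_rot": [0,0,0],"jaw": 1},{"dp": [0,0,2],"delta_rot": [0,0,0],"jaw": 1},{"dp": [0,0,2],"delta_rot": [0,0,0],"jaw": 1}])

```text
time: 8.25
position: [0.6385, -0.0654, 0.0506]
eef_rot: [-179.9, -0.0, 97.3]
force: [-2.4, 4.8, -3.6]
width: 0.0216
```

```bash
python3 - <<'E'
from m import *
c=capture("scene");np.savez("scene6.npz",**c);f=c["frame"]
cv2.imwrite("pics/c6.png",cv2.resize(f[180:250,340:430,::-1],None,fx=8,fy=8,interpolation=cv2.INTER_CUBIC))
a=np.radians(187.3);T=np.array([np.cos(a),np.sin(a),0])
print("butt pred",proj(c,np.array([.6385,-.065,.042])+T*.043))
E
```

```text
butt pred [[370.17050133 220.24322703]]
```

View pics/c6.png

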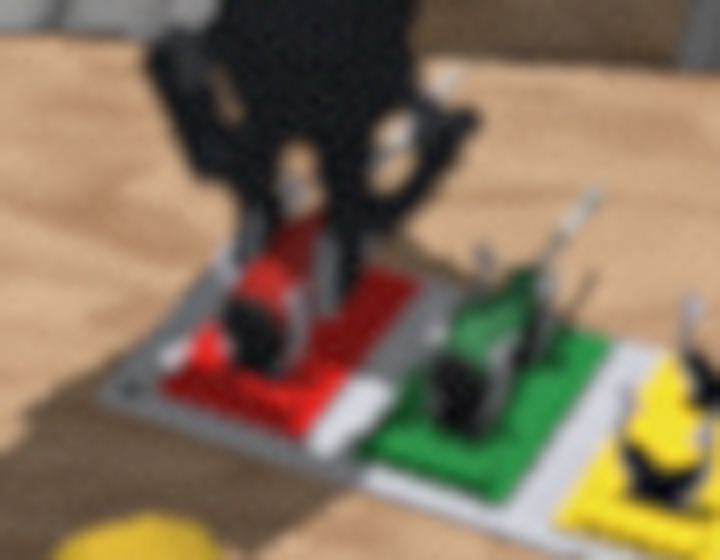

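>>> drive_tool(increments=[{"dp": [0,0,0],"delta_rot": [0,0,0],"jaw": 0},{"dp": [0,0,0],"delta_rot": [0,0,0],"jaw": 0},{"dp": [0,0,0],"delta_rot": [0,0,0],"jaw": -0.05},{"dp": [0,0,0],"delta_rot": [0,0,0],"jaw": -0.05}])

```text
time: 8.63
position: [0.6389, -0.0661, 0.0512]
eef_rot: [180.0, 0.0, 97.3]
force: [-0.3, 0.2, 0.7]
width: 0.045
```

>>> drive_tool(increments=[{"dp": [0,0,-8],"delta_rot": [0,0,0],"jaw": -0.05},{"dp": [0,0,-20],"delta_rot": [0,0,0],"jaw": -0.05},{"dp": [0,0,-40],"delta_rot": [0,0,0],"jaw": -0.05},{"dp": [0,0,-65],"delta_rot": [0,0,0],"jaw": -0.05},{"dp": [0,0,-90],"delta_rot": [0,0,0],"jaw": -0.05},{"dp": [0,0,-120],"delta_rot": [0,0,0],"jaw": -0.05},{"dp": [0,0,-150],"delta_rot": [0,0,0],"jaw": -0.05},{"dp": [0,0,-150],"delta_rot": [0,0,0],"jaw": -0.05}])

```text
time: 9.3
position: [0.641, -0.0661, 0.2105]
eef_rot: [179.3, 0.2, 97.3]
force: [0.5, 0.6, 1.6]
width: 0.0448
```

```bash
python3 - <<'E'
from m import *
plan([.51,.3825,.2],36)
c=capture("scene");np.savez("scene7.npz",**c);f=c["frame"]
cv2.imwrite("pics/c7.png",cv2.resize(f[180:250,340:430,::-1],None,fx=8,fy=8,interpolation=cv2.INTER_CUBIC))
E
```

```text
t 9.3 pos [ 0.641  -0.0661  0.2105] rot [179.29   0.2   97.28] w 0.0448 F [0.5 0.6 1.6]
dp [461.6 -73.1   8. ] rv [ 0.013  -0.0035  1.0696]
```

View pics/c7.png

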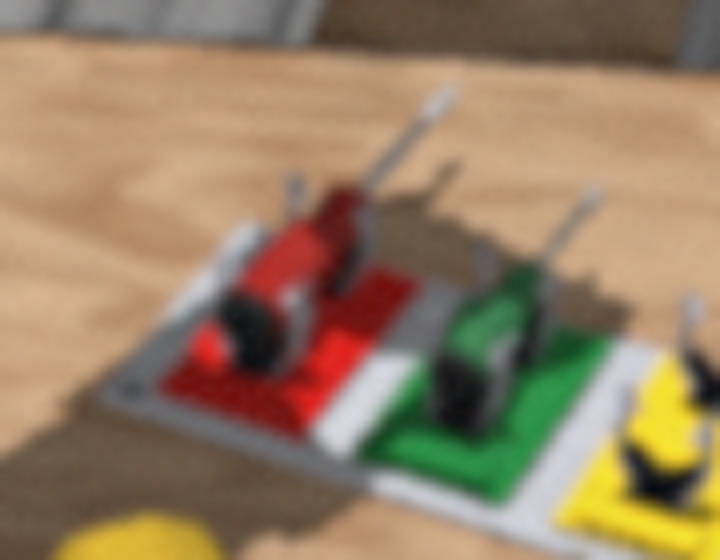

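>>> drive_tool(increments=[{"dp": [15,-2,0],"delta_rot": [0,0,0.03],"jaw": -0.5},{"dp": [45,-7,0],"delta_rot": [0,0,0.1],"jaw": -1},{"dp": [80,-13,0],"delta_rot": [0,0,0.19],"jaw": -1},{"dp": [116,-19,0],"delta_rot": [0,0,0.28],"jaw": -1},{"dp": [152,-25,0],"delta_rot": [0,0,0.37],"jaw": -1},{"dp": [190,-31,2],"delta_rot": [0,0,0.46],"jaw": -1},{"dp": [228,-37,4],"delta_rot": [0,0,0.55],"jaw": -1},{"dp": [266,-43,5],"delta_rot": [0,0,0.64],"jaw": -1},{"dp": [304,-49,6],"delta_rot": [0,0,0.73],"jaw": -1},{"dp": [342,-55,7],"delta_rot": [0,0,0.82],"jaw": -1},{"dp": [380,-61,8],"delta_rot": [0,0,0.91],"jaw": -1},{"dp": [410,-65,8],"delta_rot": [0,0,0.98],"jaw": -1}])

```text
time: 10.35
position: [0.5205, 0.3352, 0.1925]
eef_rot: [-179.9, 0.1, 41.0]
force: [0.7, 0.4, 0.4]
width: 0.0853
```

```bash
python3 - <<'E'
from m import *
plan([.51,.3825,.2],36)
E
```

```text
t 10.35 pos [0.5205 0.3352 0.1925] rot [-1.7991e+02  7.0000e-02  4.0950e+01] w 0.0853 F [0.7 0.4 0.4]
dp [ 23.  -42.6  -7.5] rv [-0.0016  0.0013  0.0865]
```

>>> drive_tool(increments=[{"dp": [8,-14,10],"delta_rot": [0,0,0.03],"jaw": -1},{"dp": [16,-28,25],"delta_rot": [0,0,0.06],"jaw": -1},{"dp": [21,-40,45],"delta_rot": [0,0,0.086],"jaw": -1},{"dp": [23,-42.6,65],"delta_rot": [0,0,0.086],"jaw": -1},{"dp": [23,-42.6,72],"delta_rot": [0,0,0.086],"jaw": -1},{"dp": [23,-42.6,72],"delta_rot": [0,0,0.086],"jaw": -1},{"dp": [23,-42.6,72],"delta_rot": [0,0,0.086],"jaw": -1},{"dp": [23,-42.6,72],"delta_rot": [0,0,0.086],"jaw": -1},{"dp": [23,-42.6,72],"delta_rot": [0,0,0.086],"jaw": -1}])

```text
time: 11.1
position: [0.5122, 0.38, 0.1227]
eef_rot: [-179.9, -0.1, 36.2]
force: [-1.2, -0.3, 0.2]
width: 0.0853
```

```bash
python3 - <<'E'
from m import *
plan([.51,.3825,.06],36)
c=capture("top");np.savez("top8.npz",**c);f=c["frame"]
cv2.imwrite("pics/t8.png",cv2.resize(f[130:210,325:445,::-1],None,fx=6.6,fy=6.6,interpolation=cv2.INTER_CUBIC))
s=capture("scene");np.savez("scene8.npz",**s);f=s["frame"]
cv2.imwrite("pics/s8.png",cv2.resize(f[140:250,200:350,::-1],None,fx=5,fy=5,interpolation=cv2.INTER_CUBIC))
E
```

```text
t 11.1 pos [0.5122 0.38   0.1227] rot [-1.7995e+02 -1.3000e-01  3.6170e+01] w 0.0853 F [-1.2 -0.3  0.2]
dp [-0.4 -3.3 62.7] rv [-0.0009 -0.0022  0.003 ]
```

View pics/t8.png

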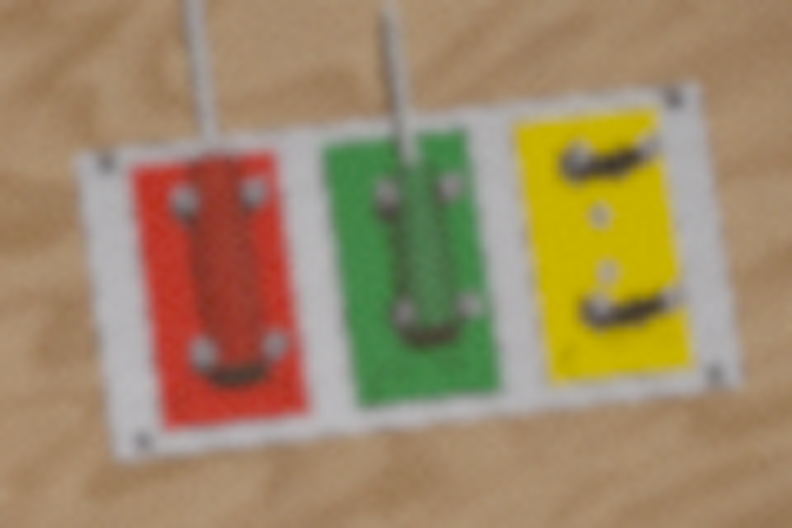

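View pics/s8.png

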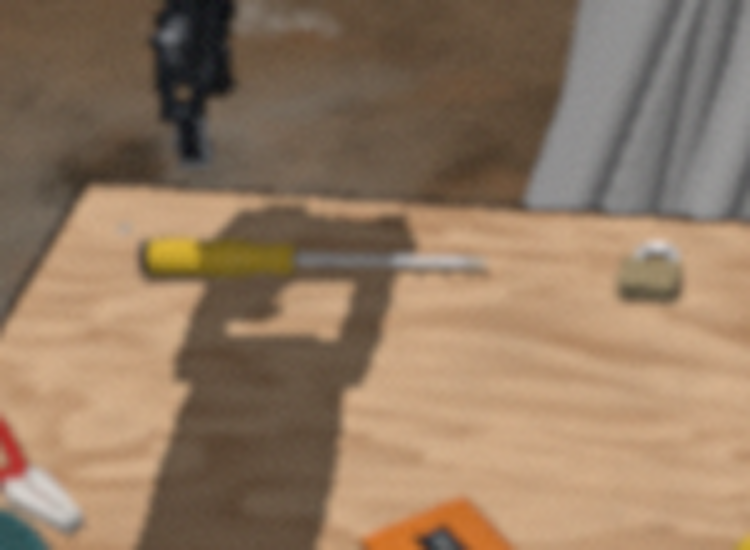

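```bash
python3 - <<'E'
from m import *
def show(c,px,seat,L,yaw=7.3):
    q=cast(c,px,.042)[:,:2];a=np.radians(yaw);X=np.array([np.cos(a),np.sin(a)]);Y=np.array([-X[1],X[0]])
    print("root/butt in seat",[( round((p-seat)@X*1e3,1),round((p-seat)@Y*1e3,1)) for p in q])
c=load("top8.npz");seat=np.array([.6385,-.065])
show(c,[(357.3,152.9),(360.6,187.5)],seat,90)
P=cloud(c)
for nm,s,g in(("red",seat,0),("green",np.array([.648,-.144]),0)):
  for n in("top8","scene8"):
    P=cloud(load(n+".npz"));a=np.radians(7.3);X=np.array([np.cos(a),np.sin(a)]);Y=np.array([-X[1],X[0]])
    d=P[...,:2]-s;x=d@X;y=d@Y
    for lo in(-.025,-.01,.005,.015):
        m=(x>lo)&(x<lo+.012)&(abs(y)<.012)&(P[...,2]>.03);print(nm,n,lo,m.sum(),np.percentile(P[m][:,2],[50,80,95]).round(4),y[m].mean().round(4))
E
```

```text
root/butt in seat [(np.float64(49.7), np.float64(-0.5)), (np.float64(-43.1), np.float64(2.9))]
red top8 -0.025 39 [0.0539 0.0557 0.058 ] 0.0007
red top8 -0.01 42 [0.0533 0.0556 0.0571] 0.0007
red top8 0.005 39 [0.0523 0.0546 0.0564] 0.0016
red top8 0.015 37 [0.0501 0.0526 0.055 ] 0.0003
red scene8 -0.025 17 [0.0518 0.0548 0.0554] -0.0037
red scene8 -0.01 19 [0.0523 0.0534 0.0544] -0.0029
red scene8 0.005 16 [0.0507 0.0528 0.0542] -0.003
red scene8 0.015 13 [0.0487 0.0513 0.0521] -0.0058
green top8 -0.025 41 [0.0515 0.0528 0.0544] 0.0009
green top8 -0.01 36 [0.0515 0.0531 0.0565] 0.0025
green top8 0.005 31 [0.0486 0.0529 0.0551] 0.003
green top8 0.015 44 [0.0477 0.0508 0.0546] 0.0005
green scene8 -0.025 21 [0.0501 0.0515 0.0541] -0.0016
green scene8 -0.01 10 [0.049  0.0517 0.0525] -0.0051
green scene8 0.005 12 [0.0494 0.0499 0.05  ] -0.0037
green scene8 0.015 23 [0.0473 0.05   0.0525] 0.0005
```

>>> drive_tool(increments=[{"dp": [0,-1.5,15],"delta_rot": [0,0,0],"jaw": -1},{"dp": [0,-1.5,30],"delta_rot": [0,0,0],"jaw": -1},{"dp": [0,-1.5,45],"delta_rot": [0,0,0],"jaw": -1},{"dp": [0,-1.5,60],"delta_rot": [0,0,0],"jaw": -1},{"dp": [0,-1.5,62],"delta_rot": [0,0,0],"jaw": -1},{"dp": [0,-1.5,62],"delta_rot": [0,0,0],"jaw": -1},{"dp": [0,-1.5,62],"delta_rot": [0,0,0],"jaw": -1},{"dp": [0,-1.5,62],"delta_rot": [0,0,0],"jaw": -1}])

```text
time: 11.87
position: [0.5111, 0.3817, 0.0606]
eef_rot: [-179.9, -0.1, 36.2]
force: [-0.1, -0.5, 0.7]
width: 0.0855
```

```bash
python3 - <<'E'
from m import *
plan([.51,.3825,.026],36)
c=load("scene8.npz");print(cast(c,[(200+145/5,140+258/5),(200+295/5,140+262/5),(200+485/5,140+265/5)],.0135))
E
```

```text
t 11.8667 pos [0.5111 0.3817 0.0606] rot [-1.7995e+02 -1.1000e-01  3.6210e+01] w 0.0855 F [-0.1 -0.5  0.7]
dp [-0.5 -1.3 34.6] rv [-0.0009 -0.002   0.0036]
[[0.47930483 0.41990337 0.0135    ]
 [0.53608875 0.33445426 0.0135    ]
 [0.60919694 0.22890244 0.0135    ]]
```

>>> drive_tool(increments=[{"dp": [-0.5,0,12],"delta_rot": [0,0,0.005],"jaw": -1},{"dp": [-0.5,0,24],"delta_rot": [0,0,0.005],"jaw": -1},{"dp": [-0.5,0,34.5],"delta_rot": [0,0,0.005],"jaw": -1},{"dp": [-0.5,0,34.5],"delta_rot": [0,0,0.005],"jaw": -1},{"dp": [-0.5,0,34.5],"delta_rot": [0,0,0.005],"jaw": -1},{"dp": [-0.5,0,34.5],"delta_rot": [0,0,0.005],"jaw": 1},{"dp": [-0.5,0,34.5],"delta_rot": [0,0,0.005],"jaw": 1},{"dp": [-0.5,0,34.5],"delta_rot": [0,0,0.005],"jaw": 1},{"dp": [-0.5,0,34.5],"delta_rot": [0,0,0.005],"jaw": 1},{"dp": [-0.5,0,34.5],"delta_rot": [0,0,0.005],"jaw": 1},{"dp": [-0.5,0,34.5],"delta_rot": [0,0,0.005],"jaw": 1},{"dp": [-0.5,0,34.5],"delta_rot": [0,0,0.005],"jaw": 1}], force=70)

```text
time: 12.87
position: [0.5103, 0.3813, 0.0251]
eef_rot: [-179.9, -0.0, 35.9]
force: [-0.9, -0.2, 4.1]
width: 0.0244
```

>>> drive_tool(increments=[{"dp": [0,0,0],"delta_rot": [0,0,0],"jaw": 1},{"dp": [0,0,0],"delta_rot": [0,0,0],"jaw": 1},{"dp": [0,0,0],"delta_rot": [0,0,0],"jaw": 1},{"dp": [0,0,-10],"delta_rot": [0,0,0],"jaw": 1},{"dp": [0,0,-30],"delta_rot": [0,0,0],"jaw": 1},{"dp": [0,0,-60],"delta_rot": [0,0,0],"jaw": 1},{"dp": [0,0,-90],"delta_rot": [0,0,0],"jaw": 1},{"dp": [0,0,-120],"delta_rot": [0,0,0],"jaw": 1},{"dp": [0,0,-130],"delta_rot": [0,0,0],"jaw": 1},{"dp": [0,0,-130],"delta_rot": [0,0,0],"jaw": 1},{"dp": [0,0,-130],"delta_rot": [0,0,0],"jaw": 1},{"dp": [0,0,-130],"delta_rot": [0,0,0],"jaw": 1}])

```text
time: 13.87
position: [0.5092, 0.3803, 0.1514]
eef_rot: [-179.9, 0.3, 35.9]
force: [0.9, 0.1, -0.5]
width: 0.024
```

```bash
python3 - <<'E'
from m import *
plan([.658,-.2235,.17],97.3)
s=capture("scene");np.savez("scene9.npz",**s);f=s["frame"]
cv2.imwrite("pics/s9.png",cv2.resize(f[140:220,210:330,::-1],None,fx=6.5,fy=6.5,interpolation=cv2.INTER_CUBIC))
E
```

```text
t 13.8667 pos [0.5092 0.3803 0.1514] rot [-179.93    0.3    35.92] w 0.024 F [ 0.9  0.1 -0.5]
dp [-233.9  576.3  -18.2] rv [-0.0039  0.004  -1.0712]
```

View pics/s9.png

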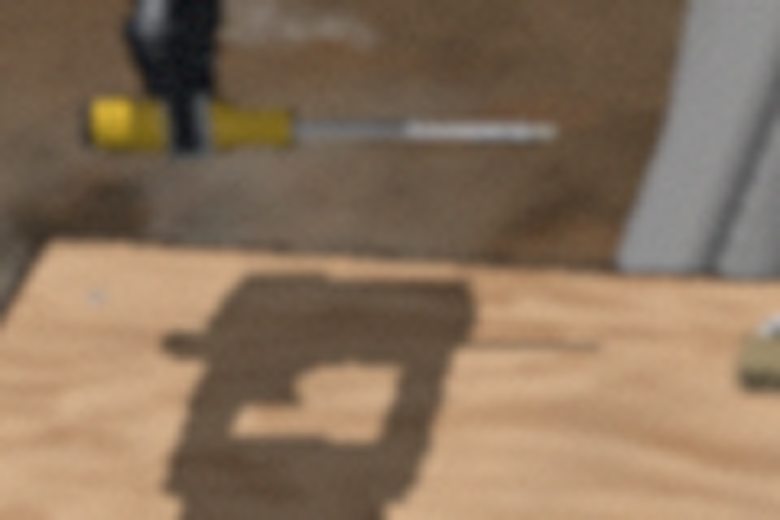

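```bash
python3 - <<'E'
from m import *
c=load("scene9.npz")
print(vplane(c,[(223.1,158.9),(255.1,160),(295.1,160.2)],(.5092,.3803),126).round(4))
E
```

```text
[[ 0.0523  0.1397]
 [-0.0512  0.1357]
 [-0.1805  0.1351]]
```

>>> drive_tool(increments=[{"dp": [-5,12,-8],"delta_rot": [0,0,-0.02],"jaw": 1},{"dp": [-15,36,-20],"delta_rot": [0,0,-0.07],"jaw": 1},{"dp": [-26,64,-35],"delta_rot": [0,0,-0.12],"jaw": 1},{"dp": [-38,94,-48],"delta_rot": [0,0,-0.18],"jaw": 1},{"dp": [-50,124,-50],"delta_rot": [0,0,-0.24],"jaw": 1},{"dp": [-63,156,-50],"delta_rot": [0,0,-0.3],"jaw": 1},{"dp": [-76,188,-50],"delta_rot": [0,0,-0.36],"jaw": 1},{"dp": [-89,220,-50],"delta_rot": [0,0,-0.42],"jaw": 1},{"dp": [-102,252,-50],"delta_rot": [0,0,-0.48],"jaw": 1},{"dp": [-115,284,-50],"delta_rot": [0,0,-0.54],"jaw": 1},{"dp": [-128,316,-50],"delta_rot": [0,0,-0.6],"jaw": 1},{"dp": [-140,346,-50],"delta_rot": [0,0,-0.66],"jaw": 1}], force=90)

```text
time: 14.92
position: [0.5993, 0.0167, 0.2018]
eef_rot: [-179.7, 0.0, 73.9]
force: [0.2, 0.2, -1.5]
width: 0.0232
```

```bash
python3 - <<'E'
from m import *
plan([.658,-.2235,.17],97.3)
E
```

```text
t 14.9167 pos [0.5993 0.0167 0.2018] rot [-1.7974e+02  5.0000e-02  7.3890e+01] w 0.0232 F [ 0.2  0.2 -1.5]
dp [-214.4  123.1   31.4] rv [-4.700e-03 -1.000e-04 -4.086e-01]
```

>>> drive_tool(increments=[{"dp": [-26,15,0],"delta_rot": [0,0,-0.05],"jaw": 1},{"dp": [-54,31,0],"delta_rot": [0,0,-0.1],"jaw": 1},{"dp": [-82,47,0],"delta_rot": [0,0,-0.15],"jaw": 1},{"dp": [-110,63,5],"delta_rot": [0,0,-0.2],"jaw": 1},{"dp": [-138,79,10],"delta_rot": [0,0,-0.25],"jaw": 1},{"dp": [-164,94,16],"delta_rot": [0,0,-0.3],"jaw": 1},{"dp": [-188,108,22],"delta_rot": [0,0,-0.35],"jaw": 1},{"dp": [-205,118,28],"delta_rot": [0,0,-0.39],"jaw": 1},{"dp": [-214.4,123,31.4],"delta_rot": [-0.004,0,-0.409],"jaw": 1},{"dp": [-214.4,123,31.4],"delta_rot": [-0.004,0,-0.409],"jaw": 1},{"dp": [-214.4,123,31.4],"delta_rot": [-0.004,0,-0.409],"jaw": 1},{"dp": [-214.4,123,31.4],"delta_rot": [-0.004,0,-0.409],"jaw": 1}])

```text
time: 15.92
position: [0.6576, -0.2206, 0.1717]
eef_rot: [179.9, -0.0, 97.2]
force: [-0.5, 0.5, -1.0]
width: 0.0234
```

>>> drive_tool(increments=[{"dp": [0,0,0],"delta_rot": [0,0,0],"jaw": 1},{"dp": [0,0,0],"delta_rot": [0,0,0],"jaw": 1},{"dp": [0,0,0],"delta_rot": [0,0,0],"jaw": 1}])

```text
time: 16.17
position: [0.658, -0.2208, 0.173]
eef_rot: [179.8, 0.0, 97.2]
force: [-0.9, 0.3, -0.3]
width: 0.0233
```

```bash
python3 - <<'E'
from m import *
plan([.658,-.2235,.087],97.3)
c=capture("scene");np.savez("scene10.npz",**c);f=c["frame"]
cv2.imwrite("pics/c10.png",cv2.resize(f[140:260,340:490,::-1],None,fx=5,fy=5,interpolation=cv2.INTER_CUBIC))
E
```

```text
t 16.1667 pos [ 0.658  -0.2208  0.173 ] rot [1.798e+02 3.000e-02 9.722e+01] w 0.0233 F [-0.9  0.3 -0.3]
dp [-2.6 -0.6 86. ] rv [ 0.0034  0.0005 -0.0014]
```

View pics/c10.png

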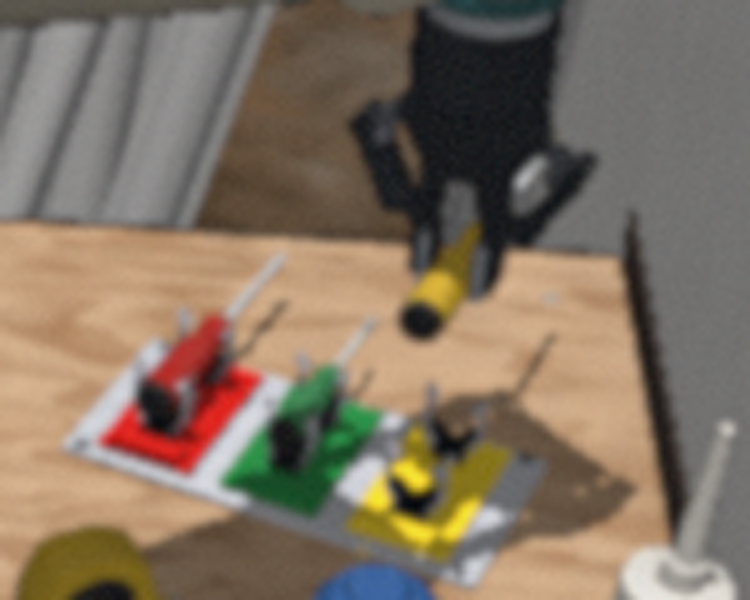

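>>> drive_tool(increments=[{"dp": [-2.3,-0.6,20],"delta_rot": [0.003,0,0],"jaw": 1},{"dp": [-2.3,-0.6,40],"delta_rot": [0.003,0,0],"jaw": 1},{"dp": [-2.3,-0.6,58],"delta_rot": [0.003,0,0],"jaw": 1},{"dp": [-2.3,-0.6,74],"delta_rot": [0.003,0,0],"jaw": 1},{"dp": [-2.3,-0.6,84],"delta_rot": [0.003,0,0],"jaw": 1},{"dp": [-2.3,-0.6,86],"delta_rot": [0.003,0,0],"jaw": 1},{"dp": [-2.3,-0.6,86],"delta_rot": [0.003,0,0],"jaw": 1},{"dp": [-2.3,-0.6,86],"delta_rot": [0.003,0,0],"jaw": 1},{"dp": [-2.3,-0.6,86],"delta_rot": [0.003,0,0],"jaw": 1}], force=100)

```text
time: 16.97
position: [0.6584, -0.2242, 0.0883]
eef_rot: [179.9, 0.1, 97.2]
force: [0.0, 0.9, -1.1]
width: 0.0229
```

```bash
python3 - <<'E'
from m import *
plan([.658,-.2235,.066],97.3)
c=capture("scene");np.savez("scene11.npz",**c);f=c["frame"]
cv2.imwrite("pics/c11.png",cv2.resize(f[170:260,360:480,::-1],None,fx=6,fy=6,interpolation=cv2.INTER_CUBIC))
E
```

```text
t 16.9667 pos [ 0.6584 -0.2242  0.0883] rot [1.7988e+02 8.0000e-02 9.7180e+01] w 0.0229 F [ 0.   0.9 -1.1]
dp [ 0.8 -0.4 22.3] rv [ 0.0022  0.0015 -0.0021]
```

View pics/c11.png

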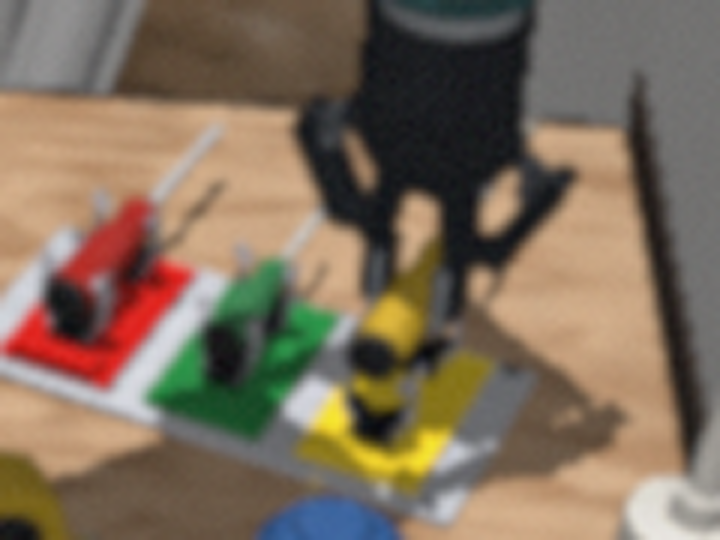

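>>> drive_tool(increments=[{"dp": [0.4,-0.2,4],"delta_rot": [0.002,0,0],"jaw": 1},{"dp": [0.4,-0.2,8],"delta_rot": [0.002,0,0],"jaw": 1},{"dp": [0.4,-0.2,12],"delta_rot": [0.002,0,0],"jaw": 1},{"dp": [0.4,-0.2,15],"delta_rot": [0.002,0,0],"jaw": 1},{"dp": [0.4,-0.2,18],"delta_rot": [0.002,0,0],"jaw": 1},{"dp": [0.4,-0.2,21],"delta_rot": [0.002,0,0],"jaw": 1},{"dp": [0.4,-0.2,23],"delta_rot": [0.002,0,0],"jaw": 1},{"dp": [0.4,-0.2,23],"delta_rot": [0.002,0,0],"jaw": 1}], force=120)

```text
time: 17.68
position: [0.6573, -0.2233, 0.0626]
eef_rot: [-179.8, -0.0, 97.2]
force: [-0.3, 1.1, -2.1]
width: 0.0218
```

>>> drive_tool(increments=[{"dp": [0,0,2],"delta_rot": [0,0,0],"jaw": 1},{"dp": [0,0,4],"delta_rot": [0,0,0],"jaw": 1},{"dp": [0,0,6],"delta_rot": [0,0,0],"jaw": 1},{"dp": [0,0,8],"delta_rot": [0,0,0],"jaw": 1},{"dp": [0,0,10],"delta_rot": [0,0,0],"jaw": 1},{"dp": [0,0,10],"delta_rot": [0,0,0],"jaw": 1},{"dp": [0,0,10],"delta_rot": [0,0,0],"jaw": 1}])

```text
time: 18.27
position: [0.6568, -0.2234, 0.0523]
eef_rot: [-179.8, -0.1, 97.2]
force: [-0.7, 1.9, -3.5]
width: 0.0214
```

>>> drive_tool(increments=[{"dp": [0,0,2],"delta_rot": [0,0,0],"jaw": 1},{"dp": [0,0,4],"delta_rot": [0,0,0],"jaw": 1},{"dp": [0,0,5],"delta_rot": [0,0,0],"jaw": 1},{"dp": [0,0,5],"delta_rot": [0,0,0],"jaw": 1},{"dp": [0,0,5],"delta_rot": [0,0,0],"jaw": 1}])

```text
time: 18.68
position: [0.6577, -0.2238, 0.0503]
eef_rot: [-179.9, 0.1, 97.2]
force: [-3.9, 3.1, 7.3]
width: 0.0221
```

```bash
python3 - <<'E'
from m import *
plan([.658,-.2235,.051],97.3)
c=capture("scene");np.savez("scene12.npz",**c);f=c["frame"]
cv2.imwrite("pics/c12.png",cv2.resize(f[170:260,360:480,::-1],None,fx=6,fy=6,interpolation=cv2.INTER_CUBIC))
E
```

```text
t 18.6833 pos [ 0.6577 -0.2238  0.0503] rot [-1.7993e+02  6.0000e-02  9.7170e+01] w 0.0221 F [-3.9  3.1  7.3]
dp [ 0.3  0.3 -0.7] rv [-0.0013  0.001  -0.0023]
```

View pics/c12.png

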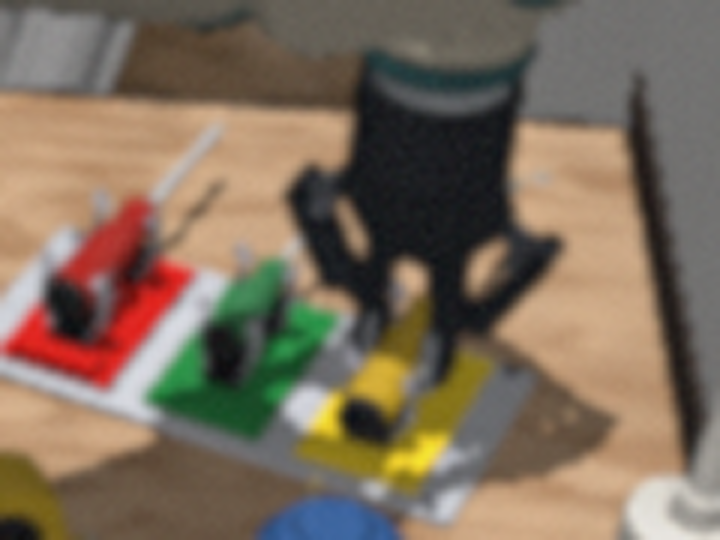

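Force now +7 N upward: on the saddles. Releasing and retreating.

>>> drive_tool(increments=[{"dp": [0,0,0],"delta_rot": [0,0,0],"jaw": 0},{"dp": [0,0,0],"delta_rot": [0,0,0],"jaw": 0},{"dp": [0,0,0],"delta_rot": [0,0,0],"jaw": -0.05},{"dp": [0,0,0],"delta_rot": [0,0,0],"jaw": -0.05}])

```text
time: 19.07
position: [0.6575, -0.2238, 0.0484]
eef_rot: [-179.9, 0.0, 97.2]
force: [0.7, -0.2, 0.9]
width: 0.0448
```

>>> drive_tool(increments=[{"dp": [0,0,-8],"delta_rot": [0,0,0],"jaw": -0.05},{"dp": [0,0,-20],"delta_rot": [0,0,0],"jaw": -0.05},{"dp": [0,0,-40],"delta_rot": [0,0,0],"jaw": -0.05},{"dp": [0,0,-65],"delta_rot": [0,0,0],"jaw": -0.05},{"dp": [0,0,-90],"delta_rot": [0,0,0],"jaw": -0.05},{"dp": [0,0,-120],"delta_rot": [0,0,0],"jaw": -0.05},{"dp": [0,0,-150],"delta_rot": [0,0,0],"jaw": -0.05},{"dp": [0,0,-170],"delta_rot": [0,0,0],"jaw": -0.05},{"dp": [0,0,-170],"delta_rot": [0,0,0],"jaw": -0.05}])

```text
time: 19.82
position: [0.6594, -0.2241, 0.2273]
eef_rot: [179.5, 0.4, 97.2]
force: [-0.3, 0.4, 0.9]
width: 0.0448
```

>>> drive_tool(increments=[{"dp": [20,-5,0],"delta_rot": [0,0,0],"jaw": -0.05},{"dp": [55,-10,0],"delta_rot": [0,0,0],"jaw": -0.05},{"dp": [90,-15,0],"delta_rot": [0,0,0],"jaw": -0.05},{"dp": [125,-20,0],"delta_rot": [0,0,0],"jaw": -0.05},{"dp": [160,-25,0],"delta_rot": [0,0,0],"jaw": -0.05},{"dp": [195,-30,0],"delta_rot": [0,0,0],"jaw": -0.05},{"dp": [230,-35,0],"delta_rot": [0,0,0],"jaw": -0.05},{"dp": [265,-40,0],"delta_rot": [0,0,0],"jaw": -0.05},{"dp": [300,-45,0],"delta_rot": [0,0,0],"jaw": -0.05},{"dp": [330,-50,0],"delta_rot": [0,0,0],"jaw": -0.05},{"dp": [350,-50,0],"delta_rot": [0,0,0],"jaw": -0.05},{"dp": [350,-50,0],"delta_rot": [0,0,0],"jaw": -0.05}])

```text
time: 20.82
position: [0.5635, 0.1211, 0.2192]
eef_rot: [-179.9, -0.1, 97.4]
force: [0.1, 0.2, -0.7]
width: 0.0446
```

```bash
python3 - <<'E'
from m import *
plan([.5,.2,.2],97)
c=capture("top");np.savez("top13.npz",**c)
s=capture("scene");np.savez("scene13.npz",**s)
cv2.imwrite("pics/t13.png",cv2.resize(c["frame"][120:210,325:445,::-1],None,fx=6.6,fy=6.6,interpolation=cv2.INTER_CUBIC))
cv2.imwrite("pics/s13.png",cv2.resize(s["frame"][170:260,340:460,::-1],None,fx=6.6,fy=6.6,interpolation=cv2.INTER_CUBIC))
a=np.radians(7.3);X=np.array([np.cos(a),np.sin(a)]);Y=np.array([-X[1],X[0]])
for nm,st in(("red",[.6385,-.065]),("green",[.648,-.144]),("yellow",[.658,-.2235])):
  for n in("top13","scene13"):
    P=cloud(load(n+".npz"));d=P[...,:2]-np.array(st);x=d@X;y=d@Y
    for lo in(-.025,-.01,.005):
        m=(x>lo)&(x<lo+.012)&(abs(y)<.012)&(P[...,2]>.03);print(nm,n,lo,m.sum(),np.percentile(P[m][:,2],[50,80,95]).round(4))
E
```

```text
t 20.8167 pos [0.5635 0.1211 0.2192] rot [-1.7992e+02 -5.0000e-02  9.7430e+01] w 0.0446 F [ 0.1  0.2 -0.7]
dp [ 86.4 -52.8  19.3] rv [-0.0014 -0.0009  0.0075]
red top13 -0.025 38 [0.0524 0.0546 0.0572]
red top13 -0.01 43 [0.0516 0.0549 0.0579]
red top13 0.005 42 [0.052  0.0546 0.0567]
red scene13 -0.025 17 [0.0518 0.0538 0.0558]
red scene13 -0.01 15 [0.0524 0.0534 0.0551]
red scene13 0.005 15 [0.0517 0.053  0.0554]
green top13 -0.025 41 [0.0516 0.0541 0.0557]
green top13 -0.01 37 [0.0509 0.0539 0.0554]
green top13 0.005 31 [0.0499 0.0519 0.0539]
green scene13 -0.025 19 [0.05   0.0515 0.0537]
green scene13 -0.01 15 [0.0495 0.0509 0.0528]
green scene13 0.005 16 [0.0479 0.0503 0.0504]
yellow top13 -0.025 37 [0.0527 0.0548 0.0571]
yellow top13 -0.01 35 [0.0514 0.0545 0.0566]
yellow top13 0.005 35 [0.0509 0.0534 0.0554]
yellow scene13 -0.025 19 [0.0516 0.0547 0.0565]
yellow scene13 -0.01 18 [0.0514 0.0538 0.0548]
yellow scene13 0.005 13 [0.0504 0.0512 0.0523]
```

View pics/t13.png

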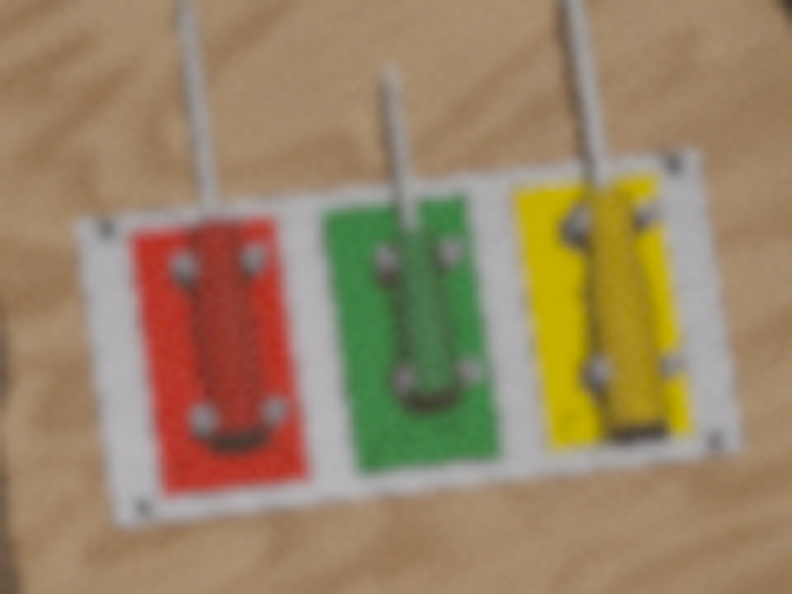

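View pics/s13.png

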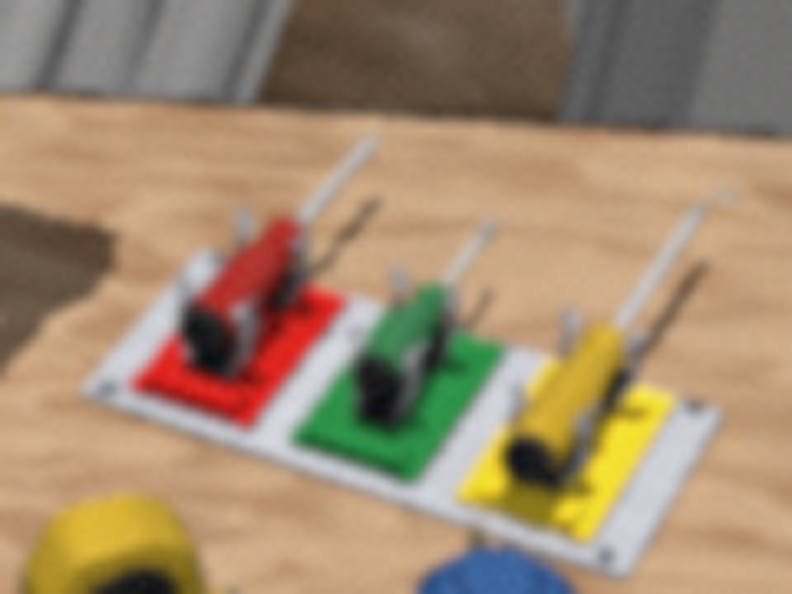

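```bash
python3 - <<'E'
from m import *
c=load("top13.npz")
f=lambda L:[(u/6.6+325-.5+.076,v/6.6+120-.5+.076) for u,v in L]
a=np.radians(7.3);X=np.array([np.cos(a),np.sin(a)]);Y=np.array([-X[1],X[0]])
for nm,h,j in(("red",[(207,222),(237,440)],[(185,266),(253,260),(205,416),(273,406)]),("yellow",[(598,185),(638,435)],[(577,223),(647,213),(597,373),(672,365)])):
    q=cast(c,f(h),.042)[:,:2];t=cast(c,f(j),.056)[:,:2];s=t.mean(0)
    print(nm,"seat",s.round(4),[((p-s)@X*1e3).round(1) for p in q],[((p-s)@Y*1e3).round(1) for p in q],"tips",[((p-s)@X*1e3).round(1) for p in t])
s=load("scene13.npz")
g=lambda L:[(u/6.6+340-.42,v/6.6+170-.42) for u,v in L]
for nm,h,p0 in(("red",[(300,225),(205,340)],(.6385,-.065)),("yellow",[(615,335),(525,460)],(.658,-.2235))):
    print(nm,vplane(s,g(h),p0,7.3).round(4))
E
```

```text
red seat [ 0.6378 -0.0628] [np.float64(49.7), np.float64(-39.4)] [np.float64(0.9), np.float64(0.4)] tips [np.float64(30.2), np.float64(29.5), np.float64(-30.3), np.float64(-29.5)]
yellow seat [ 0.6574 -0.2204] [np.float64(47.5), np.float64(-55.4)] [np.float64(0.2), np.float64(-1.1)] tips [np.float64(30.3), np.float64(31.2), np.float64(-30.6), np.float64(-30.9)]
red [[ 0.0636  0.0368]
 [-0.0393  0.0364]]
yellow [[ 0.0554  0.0361]
 [-0.0575  0.044 ]]
```

```bash
python3 - <<'E'
from m import *
a=load("top0.npz")["frame"].astype(int);b=load("top13.npz")["frame"].astype(int)
d=abs(a-b).max(2)
for n,(u,v) in dict(tape=(384,245),oil=(440,243),lock=(283,158),green=(388,170)).items():print(n,d[v-12:v+12,u-12:u+12].mean().round(1))
print(finish_job())
E
```

```text
tape 5.2
oil 3.2
lock 33.1
green 3.1
the job is handed in; nothing more can be done
None
```

Both screwdrivers are pressed into the clips of their own colour with the handles towards the end blocks, and the job is handed in at about 21 s on the robot's clock.

| Last check | Red | Yellow |
|---|---|---|
| Handle centre from seat, lengthwise | about +3 mm | about −3 mm |
| Handle centre from seat, sideways | about 1 mm or less | about 1 mm or less |
| Handle top by depth (0.0555 m expected) | 0.053–0.055 m | 0.051–0.055 m (the low readings are near where its handle starts to taper) |

- **Pressing forces:** On yellow the upward force rose to about 7 N at the end, as when the handle rests on the saddles. On red I never saw that rise, even at the last press. I judged red home from the pictures and the handle height.
- **Scene-camera disagreement:** In the last single-view scene measurement, both handle axes came out a few mm off the top view. Red read 36–37 mm high and about 12 mm further towards the shank. Yellow read 36–44 mm high. I trusted the top view and depth instead, because my hand-picked pixels there are coarse.
- **Everything else:** The image differences show the green driver, tape measure and oil can unchanged. The padlock patch did differ, which I put down to the arm or its shadow lying over it in that picture. I did not check this further, but the tool never went low near the padlock.

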